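# Latch the unlatched enclosure lid

## Robot

A 6-joint arm with a two-finger parallel gripper is mounted at the origin on a cart in front of the work surface, level with it; the furniture and walls round the work are solid. World frame = base frame: x ahead of the robot, y to its left, z up, the work surface at z = 0. Lengths are in m, angles in rad, forces in N, time in s.
With the tool pointing down it reaches from about 0.3 to 0.825 m from the base axis. Payload 5.4 kg.
Tool frame: the origin (TCP) lies between the finger pads; the fingertips stand 14 mm ahead of it and the grasp point (between the pads) lies 5 mm behind it; z points along the fingers, y is the line along which they close (so a half turn about z gives the same grasp; the last joint's range is limited). The gripper opens to 92 mm and grips with 3 to 60 N. Pads are 20 mm wide; open, the fingers measure 128 mm over their backs; the gripper's body (75 mm by 189 mm) begins 69 mm behind the grasp point.
Start: joints at [0.959, 0.158, 1.597, -0, 1.386, -0.21], TCP at [0.225, 0.529, 0.229] pointing down, gripper open.
Joint ranges: [-2.91, 2.91], [-0.94, 2.29], [0.18, 2.7], [-1.29, 4.43], [0.17, 2.64], [-3, 3]. Speed limits (rad/s): [2.57, 2.57, 3.14, 3.14, 3.14, 3.14].

## Interface

Orientations are given as a rotation vector (axis times angle).
In Python, from cell import robot gives the robot as it stands.
- The arm moves only by the tool carry_out, never from a script. Its argument "rows" is a list of rows, each a list of 7 numbers: the shift along the world's x, y, z scaled (see below), then the turn, a rotation vector about the world's x, y, z scaled (see below), then the opening, from -1 (shut) to 1 (fully open). A call has 1 to 10 rows; each row is the pose to reach, as a shift and turn from the pose commanded when the call began; what a row does not reach only later rows make up. The controller multiplies each number of a shift by 25 cm and each number of a turn by 60 degrees. A row lasts 1/10 s, in which the tool goes at most 50 mm and 8.59 degrees, less where a joint would pass 70% of its speed; a pose out of reach is approached as far as the arm can. A call with a number of a shift or a turn outside -1 to 1 is refused whole. A call with a gripper value outside its range is refused whole. The fingers move at their own pace and stop on an object; the grip force is fixed at half the most. Time passes only in rows, so rows that repeat a pose let the fingers close. It gives the time, the measured TCP pose, the force, the opening and the grip force at its end, in the units of the state.
- robot.get_state(): the state, without advancing time (a new reading comes with each control period).
- robot.grab_frame(name): name is "scene" or "top" or "wrist"; returns the picture (480x640x3 uint8, red, green, blue); there is no depth.
- robot.camera_params(name): a dict with "fovy" (degrees; the focal length in pixels is half the picture's height over the tangent of half this angle, whatever the lens; pixels are square), "cx", "cy" (the principal point, pixels), "extrinsics" (4x4, takes a point from camera to world coordinates). Camera axes: x right, y up, looking along -z (the intrinsics and any distortion apply to the point x, -y, -z); pixel columns grow to the right and rows downward; lengths in m; the calibration is good to about 2 mm. The wrist camera is an equidistant fisheye: a pixel r from the principal point sees the ray r / f radians off the axis. A picture is of the moment at which its call begins: read the wrist's pose just before it. camera_params takes no time and is no camera call; for the wrist camera it gives the pose at the moment of the call.
- robot.finish_job(): hands the job in; it is judged then, once.
Trained networks look in the newest picture that a camera, given by its name, has taken for a name from the list of things; names that differ only in an ending like _2 or _b are one class to them, and where a whole thing is asked for, a point or a joint stands for the part that bears it (a point fixed in the world has none). Each returns a list of dicts, best first, with "p" (0 to 1); they miss things now and then, are a little off and sometimes report something else, mostly with a low value. They report only what shows in the picture. A call takes as long as a camera call.
- robot.regions_of(thing, camera): "mask" (480x640 bool, what is visible of it) and "box" ([left, top, right, bottom] in pixels, round what is visible of it).
The state is a dict: "clock": time; "joint_pos": joint angles; "dq": joint speeds; "effort": joint torques, N m; "eef_pos": TCP position; "ee_rot": TCP orientation; "force": force on the tool from outside, world axes, zero at the start; "wrist_torque": the same for the moment, N m; "finger_gap": finger opening in m; "grasp_force": force on a finger pad.
Only numpy, scipy, OpenCV 4.12 (cv2) and the standard library are available. Lean on these libraries where they do the work, as an engineer would, in place of code of your own. Each camera call takes 0.05 s, during which the arm holds its last target. There are 200 camera calls.

## Task

Two alike flat grey enclosures lie on the bench, and one was left unlatched: the black wing knob on its lid still lies roughly along the lid's front edge instead of pointing across it. Turn that wing clockwise (seen from above) as far as it goes, so that the tongue under the lid swings fully behind the frame edge. Keep the lid down all the while, leave the other enclosure latched, and let go.

Things in the scene. Friction and masses are not known exactly. Their poses are not given: they have to be found in the camera images.
- latch_a (a joint): wing knob of the unlatched enclosure, near the lid's edge facing the robot; rad, growing clockwise seen from above, starts at 0.08 to 0.3. 0: wing along the edge, tongue clear of the frame; 1.571: end stop, wing square across it, tongue fully behind. Friction 0.04 Nm, no spring. Enclosure: 170 x 150 mm, 60 mm high, fixed, yawed up to 0.4 rad; bare aluminium lid flush with its top.
- wing_a (a point): middle of that knob's wing, on its turning axis, 22 mm above the lid, 82 mm above the bench. The wing is an upright black plate 52 mm long, 9 mm thick, from 7 to 34 mm above the lid (hub below, 13 mm in diameter, up to 8.5 mm above the lid), free all round. The point turns with the wing: x along the wing towards the tongue's side, y across its thickness, z up.
- hatch_a (a joint): lid of that enclosure, rad, hinged along its rear edge about 115 mm behind the knob; 0 shut, grows as it is lifted. Only its weight (about 0.3 kg) holds it shut until the tongue is behind the frame.
- latch_b (a joint): wing knob of the other enclosure of the same make, which is latched already: 1.5 to 1.571, wing across the lid's front edge. Same meaning as latch_a. To be left so.

How it is judged:
At the end, for the whole second after the job is handed in: The wing that was unlatched has been turned clockwise to within about 10 degrees of its end stop (latch_a above 1.39 rad) and is at rest, its lid is shut (hatch_a below 0.03 rad), and the other knob is still latched (latch_b above 1.39 rad) (value of joint each of latch_a, latch_b above 1.39 rad and value of joint hatch_a below 0.03 rad and velocity of joint latch_a between -0.05 and 0.05 rad/s); the robot touches nothing.
It fails at once if the lid is pulled up (hatch_a above 0.1 rad) (value of joint hatch_a above 0.1 rad).
It fails at once if the latched enclosure's wing is turned away (latch_b below 1.39 rad) (value of joint latch_b below 1.39 rad).
It also fails if it takes over 35 s, if anything falls off the work surface, if the arm or the gripper's body presses on something with over 40 N, if the wrist force passes 120 N, or if a joint passes its speed limit or range.

## Working session

There is one attempt and no reset: what is moved stays moved. The work goes in short steps, Python scripts to look and compute and a tool call to move; the robot and the scene stay as the last step left them, time stands still between calls to the robot, and variables do not carry over. Pictures are saved under pics/ and viewed, at most 10 in all, crops included, and the job is handed in when it is done.

Besides the shell and the picture viewer there is one more tool, called after "Emit:" as a command line: name --pt "numbers of a row" for each row, then --argument value for the rest. carry_out: Moves the arm, as the interface text tells. Its arguments: {"type":"object","properties":{"rows":{"type":"array"}},"required":["rows"]}

```bash
mkdir -p pics
python3 - <<'E'
from cell import robot
import cv2,numpy as np
s=robot.get_state(); print(s['clock'],s['eef_pos'],s['ee_rot'],s['finger_gap'])
ims=[]
for n in('top','scene'):
    im=robot.grab_frame(n); cv2.imwrite(f'pics/{n}0.png',im[:,:,::-1])
    p=robot.camera_params(n); print(n,{k:(np.round(v,4).tolist() if k=='extrinsics' else v) for k,v in p.items()})
    for t in('latch_a','wing_a'):
        for r in robot.regions_of(t,n): print(t,r['p'],r['box'],r['mask'].sum())
E
```

```text
0.0 [0.2245426  0.52870594 0.22763925] [-6.26748645e-01 -3.07768909e+00  2.68051432e-03] 0.09207680770905687
top {'fovy': 52.6418540004474, 'cx': 315.730812674337, 'cy': 240.16592477362875, 'extrinsics': [[0.0152, 0.9909, -0.1341, 0.4455], [-0.9999, 0.0161, 0.0059, 0.013], [0.008, 0.134, 0.991, 0.9705], [0.0, 0.0, 0.0, 1.0]]}
latch_a 0.67 [190.8, 280.5, 217.4, 285.6] 147
latch_a 0.48 [402.3, 263.0, 414.0, 286.6] 184
wing_a 0.52 [190.0, 278.0, 216.2, 287.3] 143
scene {'fovy': 49.53144544064016, 'cx': 316.4763526001798, 'cy': 238.42913873850566, 'extrinsics': [[0.8992, 0.3188, -0.2997, 0.2945], [-0.4374, 0.6357, -0.636, -0.6126], [-0.0122, 0.703, 0.7111, 0.7715], [0.0, 0.0, 0.0, 1.0]]}
latch_a 0.89 [304.0, 310.2, 331.7, 327.2] 382
latch_a 0.53 [222.8, 181.4, 235.9, 200.6] 142
wing_a 0.69 [224.7, 184.0, 234.5, 200.2] 116
```

View pics/top0.png

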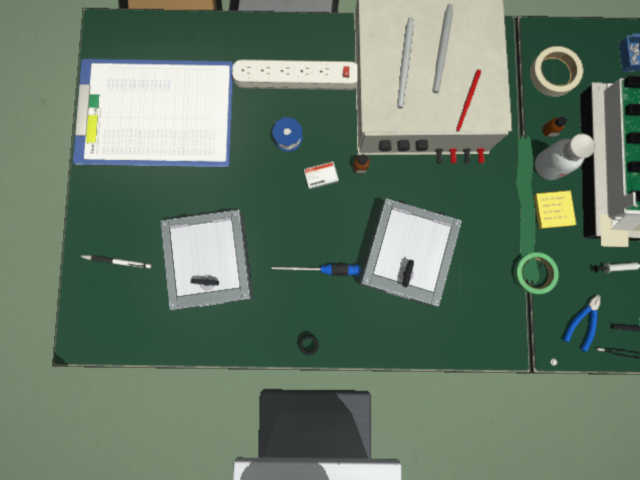

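View pics/scene0.png

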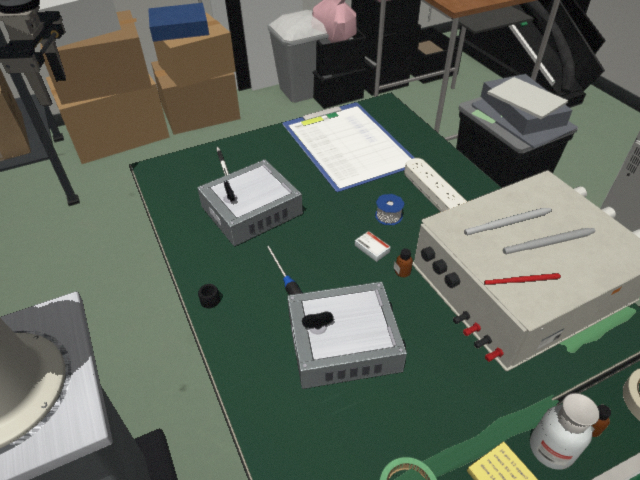

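```bash
cat > h.py <<'E'
from cell import robot
import cv2,numpy as np
def ray(n,uv,p=None):
    p=p or robot.camera_params(n); f=240/np.tan(np.radians(p['fovy']/2)); E=np.array(p['extrinsics'])
    d=np.array([uv[0]-p['cx'],uv[1]-p['cy']])
    if n=='wrist':
        r=np.hypot(*d); th=r/f; v=np.r_[np.sin(th)*d/r,np.cos(th)] if r else np.array([0,0,1.])
    else: v=np.r_[d/f,1]
    return E[:3,3],E[:3,:3]@(v*[1,-1,-1])
def at(n,uv,z,p=None):
    o,d=ray(n,uv,p); return (o+d*(z-o[2])/d[2])[:2]
E
python3 - <<'E'
from h import *
for n,(a,b,c,d) in {'top':(150,200,260,320),'scene':(190,155,310,250)}.items():
    im=cv2.imread(f'pics/{n}0.png')[b:d,a:c]; cv2.imwrite(f'pics/{n}c.png',cv2.resize(im,None,fx=6,fy=6,interpolation=cv2.INTER_CUBIC)[:600,:800])
    if n=='top': e=[at(n,p,.06) for p in((170,307),(248,298),(240,211),(163,220))];print(np.round(e,4))
    for t in('wing_a','latch_a'):
        for r in robot.regions_of(t,n):
            y,x=np.nonzero(r['mask']); q=np.array([at(n,u,.09) for u in zip(x,y)]); m=q.mean(0); w,V=np.linalg.eigh(np.cov(q.T)); print(n,t,r['p'],m,np.degrees(np.arctan2(V[1,1],V[0,1])),np.sqrt(w*12))
E
```

```text
[[0.4392 0.276 ]
 [0.458  0.1321]
 [0.6225 0.1529]
 [0.6026 0.2984]]
top wing_a 0.52 [0.48513504 0.20981674] 86.27048481542509 [0.00975995 0.04649973]
top latch_a 0.67 [0.48509794 0.20733751] 85.90339204552498 [0.00965743 0.04879918]
top latch_a 0.48 [ 0.50708828 -0.15964448] 164.14842428621017 [0.01266259 0.04681539]
scene wing_a 0.69 [0.48119024 0.19665225] 82.20437995465413 [0.01248516 0.05908741]
scene latch_a 0.89 [ 0.50316266 -0.16756009] 170.25523970091953 [0.02592554 0.04446981]
scene latch_a 0.53 [0.48244095 0.19940799] 82.43508298744966 [0.01467371 0.06028173]
```

View pics/topc.png

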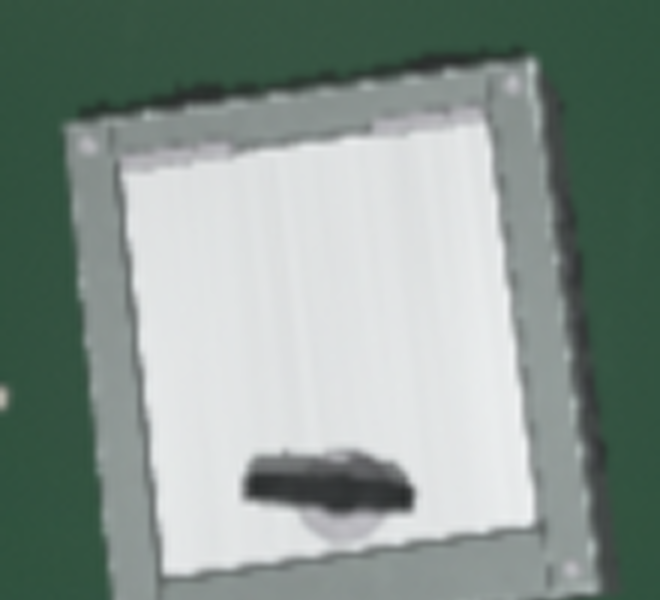

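Emit:
carry_out --pt "0.2 -0.25 0 0 0 -0.2 1" --pt "0.4 -0.5 0 0 0 -0.4 1" --pt "0.6 -0.75 0 0 0 -0.6 1" --pt "0.8 -1 0 0 0 -0.8 1" --pt "0.9 -1 0 0 0 -1 1" --pt "0.9 -1 0 0 0 -1 1" --pt "0.9 -1 0 0 0 -1 1" --pt "0.9 -1 0 0 0 -1 1" --pt "0.9 -1 0 0 0 -1 1" --pt "0.9 -1 0 0 0 -1 1"

```text
clock: 1.5
eef_pos: [0.4491, 0.2799, 0.2285]
ee_rot: [-2.079, -2.354, 0.0]
force: [0.2, 0.1, -0.4]
finger_gap: 0.0919
grasp_force: 0.0
```

Emit:
carry_out --pt "0.14 -0.29 -0.12 0 0 -0.18 1" --pt "0.14 -0.29 -0.12 0 0 -0.18 1" --pt "0.14 -0.29 -0.12 0 0 -0.18 1" --pt "0.14 -0.29 -0.12 0 0 -0.18 1" --pt "0.14 -0.29 -0.12 0 0 -0.18 1"

```text
clock: 2.0
eef_pos: [0.4844, 0.2082, 0.1992]
ee_rot: [2.291, 2.149, 0.002]
force: [-0.1, 0.3, -0.2]
finger_gap: 0.0919
grasp_force: 0.0
```

Run:
```python
from h import *
s=robot.get_state(); print(s['clock'],s['eef_pos'],s['ee_rot'],s['joint_pos'])
p=robot.camera_params('wrist'); im=robot.grab_frame('wrist'); cv2.imwrite('pics/w1.png',im[:,:,::-1])
print(np.round(p['extrinsics'],4),p['fovy'],p['cx'],p['cy'])
import pickle; pickle.dump(p,open('p1.pkl','wb'))
for t in('wing_a','latch_a'):
    for r in robot.regions_of(t,'wrist'):
        y,x=np.nonzero(r['mask']); q=np.array([at('wrist',u,.094,p) for u in zip(x,y)]); m=q.mean(0); w,V=np.linalg.eigh(np.cov(q.T)); print(t,r['p'],r['box'],m,np.degrees(np.arctan2(V[1,1],V[0,1])),np.sqrt(w*12))
```

```text
2.0 [0.48441159 0.20818971 0.19921738] [2.29140137e+00 2.14916140e+00 1.51829950e-03] [1.76198290e-01 5.81181327e-02 1.76490279e+00 5.19003164e-04
 1.31774551e+00 2.40110602e-01]
[[ 9.980e-01  6.140e-02  1.620e-02  4.887e-01]
 [-6.350e-02  9.615e-01  2.674e-01  2.845e-01]
 [ 9.000e-04 -2.679e-01  9.634e-01  3.558e-01]
 [ 0.000e+00  0.000e+00  0.000e+00  1.000e+00]] 65.70646984690485 325.49898757438285 247.71901534978514
wing_a 0.75 [317.6, 210.7, 334.2, 275.1] [0.48472513 0.21557795] 86.7421453276599 [0.00942131 0.0481609 ]
latch_a 0.86 [317.8, 210.5, 336.2, 276.5] [0.48473006 0.21535252] 87.02418917172506 [0.00960615 0.04856014]
```

View pics/w1.png

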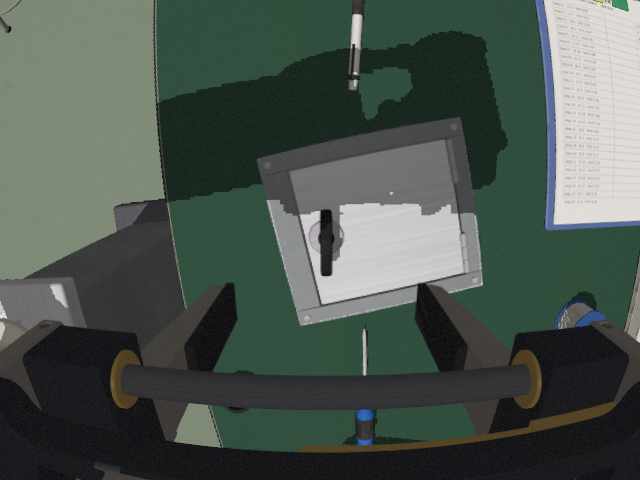

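Emit:
carry_out --pt "0 0.016 -0.15 0 0 0 1" --pt "0 0.016 -0.3 0 0 0 1" --pt "0 0.016 -0.4 0 0 0 1" --pt "0 0.016 -0.465 0 0 0 1" --pt "0 0.016 -0.465 0 0 0 1" --pt "0 0.016 -0.465 0 0 0 -0.4" --pt "0 0.016 -0.465 0 0 0 -0.68" --pt "0 0.016 -0.465 0 0 0 -0.68" --pt "0 0.016 -0.465 0 0 0 -0.68" --pt "0 0.016 -0.465 0 0 0 -0.68"

```text
clock: 3.15
eef_pos: [0.4852, 0.2107, 0.0829]
ee_rot: [2.294, 2.146, 0.001]
force: [0.5, -0.3, -0.2]
finger_gap: 0.0543
grasp_force: 0.0
```

Run:
```python
from h import *
s=robot.get_state(); print(s['clock'],s['eef_pos'],s['ee_rot'],s['force'],s['wrist_torque'],s['finger_gap'],s['grasp_force'])
im=robot.grab_frame('wrist'); cv2.imwrite('pics/w2.png',im[:,:,::-1])
```

```text
3.15 [0.48523739 0.21073829 0.08290309] [2.29388836e+00 2.14576805e+00 1.32221769e-03] [ 0.48462196 -0.33694817 -0.16985354] [-0.0728706   0.07170126  0.02119048] 0.054269874373779815 0.0
```

View pics/w2.png

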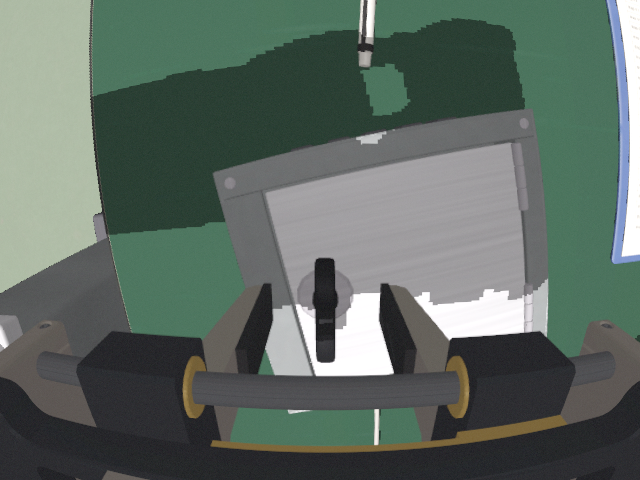

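Run:
```python
from h import *
p=robot.camera_params('wrist')
for uv,z in (((325,258),.094),((325,362),.094),((320,296),.0605),((325,290),.067)): print(uv,at('wrist',uv,z,p))
```

```text
(325, 258) [0.4865293  0.24235699]
(325, 362) [0.48318385 0.19228387]
(320, 296) [0.48184253 0.21150524]
(325, 290) [0.48484732 0.21734283]
```

Emit:
carry_out --pt "0 0.004 0 0 0 0 -0.68" --pt "0 0.004 0 0 0 0 -0.68" --pt "0 0.004 0 0 0 0 -0.68" --pt "0 0.004 0 0 0 0 -0.68" --pt "0 0.004 0 0 0 0 -0.68" --pt "0 0.004 0 0 0 0 -0.68"

```text
clock: 3.8
eef_pos: [0.4849, 0.2117, 0.0823]
ee_rot: [-2.294, -2.146, 0.0]
force: [0.4, -0.2, 0.4]
finger_gap: 0.0148
grasp_force: 0.0
```

Emit:
carry_out --pt "0 0 0 0 0 -0.1 -0.73" --pt "0 0 0 0 0 -0.2 -0.73" --pt "0 0 0 0 0 -0.3 -0.73" --pt "0 0 0 0 0 -0.4 -0.73" --pt "0 0 0 0 0 -0.5 -0.73" --pt "0 0 0 0 0 -0.6 -0.73" --pt "0 0 0 0 0 -0.7 -0.73" --pt "0 0 0 0 0 -0.8 -0.73" --pt "0 0 0 0 0 -0.9 -0.73" --pt "0 0 0 0 0 -1 -0.73"

```text
clock: 4.8
eef_pos: [0.4853, 0.2116, 0.0824]
ee_rot: [3.061, 0.705, 0.001]
force: [0.3, 0.3, -0.7]
finger_gap: 0.0122
grasp_force: 1.9
```

Emit:
carry_out --pt "0 0 0 0 0 -0.08 -0.73" --pt "0 0 0 0 0 -0.16 -0.73" --pt "0 0 0 0 0 -0.24 -0.73" --pt "0 0 0 0 0 -0.32 -0.73" --pt "0 0 0 0 0 -0.32 -0.73"

```text
clock: 5.3
eef_pos: [0.4853, 0.2114, 0.0824]
ee_rot: [3.135, 0.191, 0.001]
force: [1.9, -0.7, 0.0]
finger_gap: 0.0127
grasp_force: 0.8
```

Run:
```python
from h import *
s=robot.get_state(); print(s['clock'],s['eef_pos'],s['ee_rot'],s['force'],s['wrist_torque'],s['finger_gap'],s['grasp_force'],s['joint_pos'])
im=robot.grab_frame('wrist'); cv2.imwrite('pics/w3.png',im[:,:,::-1])
```

```text
5.3 [0.48531574 0.21143782 0.08244468] [3.13534777e+00 1.90910581e-01 1.44614508e-03] [ 1.87097143 -0.68886409  0.00303716] [-0.15310327 -0.13034644 -0.04176591] 0.012723401813127356 0.813743640355824 [ 1.82724079e-01  2.06171544e-01  1.85144032e+00 -6.18502623e-04
  1.08312015e+00  1.63218063e+00]
```

View pics/w3.png

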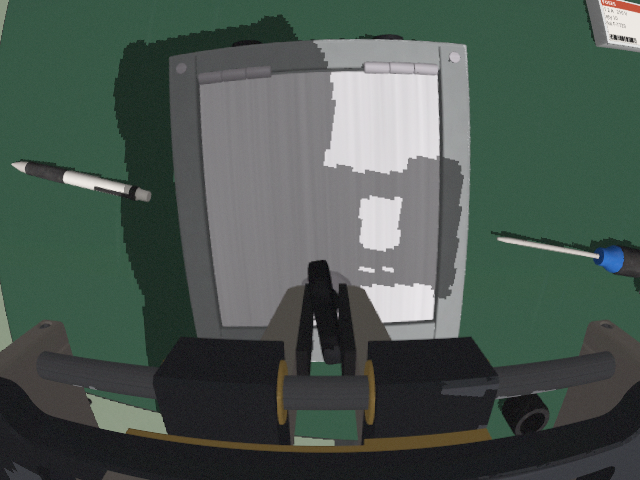

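Emit:
carry_out --pt "0 0 0 0 0 -0.05 -0.73" --pt "0 0 0 0 0 -0.1 -0.73" --pt "0 0 0 0 0 -0.15 -0.73" --pt "0 0 0 0 0 -0.18 -0.73" --pt "0 0 0 0 0 -0.18 -0.73"

```text
clock: 5.85
eef_pos: [0.4853, 0.2114, 0.0825]
ee_rot: [3.139, -0.101, 0.002]
force: [2.0, -2.3, -0.6]
finger_gap: 0.0123
grasp_force: 14.3
```

Run:
```python
from h import *
s=robot.get_state(); print(s['clock'],s['eef_pos'],s['ee_rot'],s['force'],s['wrist_torque'],s['finger_gap'],s['grasp_force'],s['joint_pos'])
im=robot.grab_frame('wrist'); cv2.imwrite('pics/w4.png',im[:,:,::-1])
```

```text
5.85 [0.48532266 0.21136168 0.08248207] [ 3.13924313e+00 -1.00793951e-01  1.68061863e-03] [ 2.02829136 -2.2958937  -0.61114293] [-0.34373637 -0.27434555  0.3326474 ] 0.01232010209108471 14.34522756957449 [ 1.82813258e-01  2.06102546e-01  1.85143636e+00 -1.06713865e-03
  1.08316441e+00  1.81830255e+00]
```

View pics/w4.png

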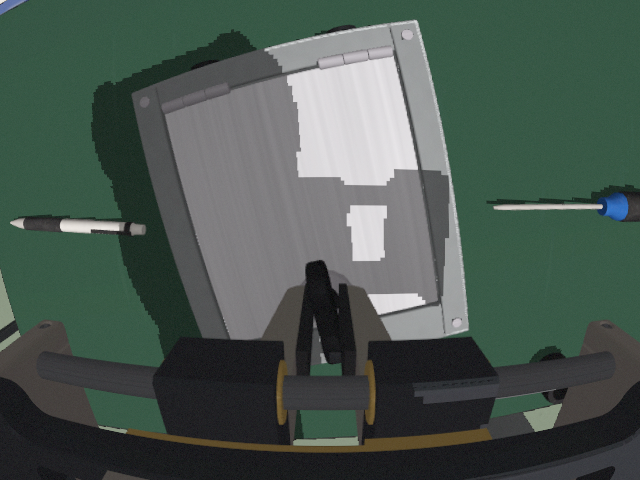

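Emit:
carry_out --pt "0 0 0 0 0 0 0" --pt "0 0 0 0 0 0 0" --pt "0 0 0 0 0 0 0" --pt "0 0 0 0 0 0 0" --pt "0 0 0 0 0 0 0" --pt "0 0 0.1 0 0 0 0" --pt "0 0 0.25 0 0 0 0" --pt "0 0 0.4 0 0 0 0" --pt "0 0 0.5 0 0 0 0" --pt "0 0 0.5 0 0 0 0"

```text
clock: 6.9
eef_pos: [0.4874, 0.2123, 0.2119]
ee_rot: [-3.138, 0.104, -0.013]
force: [0.5, -0.3, 0.5]
finger_gap: 0.0461
grasp_force: 0.0
```

Run:
```python
from h import *
s=robot.get_state(); print(s['clock'],s['eef_pos'],s['force'],s['finger_gap'],s['dq'])
p=robot.camera_params('wrist'); im=robot.grab_frame('wrist'); cv2.imwrite('pics/w5.png',im[:,:,::-1])
for t in('wing_a','latch_a'):
    for r in robot.regions_of(t,'wrist'):
        y,x=np.nonzero(r['mask']); q=np.array([at('wrist',u,.094,p) for u in zip(x,y)]); m=q.mean(0); w,V=np.linalg.eigh(np.cov(q.T)); print(t,r['p'],r['box'],m,np.degrees(np.arctan2(V[1,1],V[0,1])),np.sqrt(w*12))
```

```text
6.9 [0.48744362 0.2122659  0.21185071] [ 0.48771509 -0.33066662  0.54977943] 0.046107224230835596 [-0.00030052  0.04815658  0.07282404 -0.00117224 -0.04219252  0.00050462]
wing_a 0.74 [317.8, 216.7, 339.3, 276.1] [0.48823422 0.21183709] -170.92384306990658 [0.01026162 0.04697131]
latch_a 0.84 [314.8, 216.8, 341.6, 275.4] [0.48764939 0.21179676] -171.18153580834715 [0.00985756 0.04857145]
latch_a 0.19 [231.4, 91.9, 395.8, 278.2] [0.53602984 0.21776936] -170.56604232002135 [0.10325341 0.11742224]
```

View pics/w5.png

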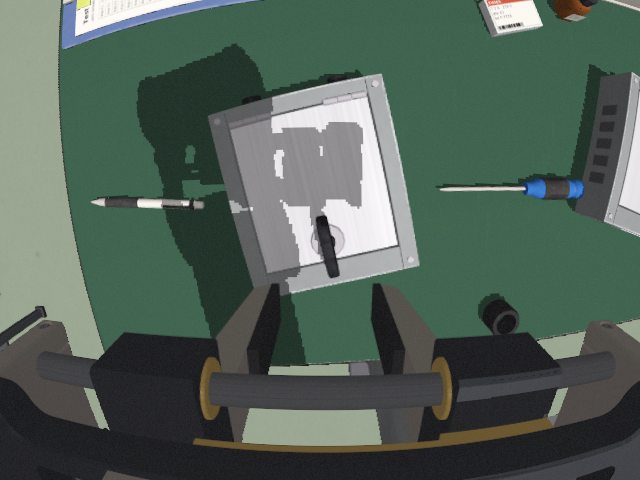

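Emit:
carry_out --pt "0 0 0.02 0 0 0 0" --pt "0 0 0.02 0 0 0 0" --pt "0 0 0.02 0 0 0 0"

```text
clock: 7.35
eef_pos: [0.4845, 0.2116, 0.2116]
ee_rot: [3.14, -0.105, -0.002]
force: [-0.7, -0.8, -0.9]
finger_gap: 0.0461
grasp_force: 0.0
```

```bash
python3 -c "
from cell import robot
print(robot.finish_job())"
```

```text
the job is handed in; nothing more can be done
None
```

The unlatched wing was turned clockwise until the torque rose at the stop, and the last picture shows it about 2° off square with the lid down. The other enclosure was not touched, the gripper is clear, and the job was handed in at 7.35 s; no verdict came back.

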